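# Weigh a drying pot on the hook scale

## Robot

A 6-joint arm with a two-finger parallel gripper is mounted at the origin on the work surface. World frame = base frame: x ahead of the robot, y to its left, z up, the work surface at z = 0. Lengths are in mm, angles in rad, forces in N, time in s.
With the tool pointing down it reaches from about 300 to 775 mm from the base axis. Payload 14.6 kg.
Tool frame: the origin (TCP) lies at the very end of the fingers, on their centre line; the grasp point (between the pads) lies 19 mm behind it; z points along the fingers, y is the line along which they close (so a half turn about z gives the same grasp; the last joint's range is limited). The gripper opens to 94 mm and grips with 3 to 60 N. Pads are 16 mm wide; open, the fingers measure 119 mm over their backs; the gripper's body (75 mm by 177 mm) begins 78 mm behind the grasp point.
Start: joints at [1.211, 0.3, 1.521, -0, 1.321, -0.067], TCP at [158.746, 526.582, 205.446] pointing down, gripper open.
Joint ranges: [-3.03, 3.03], [-0.79, 2.21], [0.23, 2.52], [-1.04, 4.18], [0, 3.07], [-2.55, 2.55]. Speed limits (rad/s): [2.22, 2.22, 2.57, 3.14, 3.14, 3.14].

## Interface

Orientations are given as [roll, pitch, yaw] about the fixed x, y, z axes, in that order (R = Rz(yaw) Ry(pitch) Rx(roll)).
In Python, from cell import env, viewer gives the robot as it stands.
- The arm moves only by the tool jog_arm, never from a script. Its argument "plan" is a list of rows, each a list of 4 numbers: the shift along the tool's x, y, z in mm, then the turn about the tool's z in rad. A call has exactly 8 rows; each row shifts and turns the commanded pose from where the row before left it, along the tool's axes as they then stand; what a row does not reach is not made up. A row lasts 1/10 s, in which the tool goes at most 50 mm and 8.59 degrees, less where a joint would pass 70% of its speed; a pose out of reach is approached as far as the arm can. A call with a gripper value outside its range is refused whole. "gripper" is the opening, from 0 (shut) to 1 (fully open), set as the call begins (left out, the last holds). The fingers move at their own pace and stop on an object; the grip force is fixed at half the most. Time passes only in rows, so rows that do not move let the fingers close, or fill a call up. It gives the time, the measured TCP pose, the force, the opening and the grip force at its end, in the units of the state.
- env.get_state(): the state, without advancing time (a new reading comes with each control period).
- viewer.get_image(name): name is "scene" or "top" or "wrist"; returns a dict with "img" (420x560x3 uint8, red, green, blue), "depth" (420x560 float32, mm along the optical axis (not along the pixel's ray), 0 where there is no reading), "fx", "fy", "cx", "cy" (pixels), "world_from_camera" (4x4, takes a point from camera to world coordinates). Camera axes: x right, y up, looking along -z (the intrinsics and any distortion apply to the point x, -y, -z); pixel columns grow to the right and rows downward; lengths in mm; the calibration is good to about 2 mm. A picture is of the moment at which its call begins.
- env.sign_off(): hands the job in; it is judged then, once.
The state is a dict: "t": time; "joint_pos": joint angles; "joint_vel": joint speeds; "tau": joint torques, N m; "tcp_pos": TCP position; "tool_rot": TCP orientation; "ft_force": force on the tool from outside, world axes, zero at the start; "moment": the same for the moment, N m; "finger_gap": finger opening in mm; "grip_force": force on a finger pad.
Only numpy, scipy, OpenCV 4.12 (cv2) and the standard library are available. Lean on these libraries where they do the work, as an engineer would, in place of code of your own. Each camera call takes 0.05 s, during which the arm holds its last target. There are 200 camera calls.

## Task

Weigh the basket-handled clay pot: hang it by its handle on the hook of the spring scale, easing the weight on so that the scale never hits its bottom stop, let go and wait until it hangs still. Then slide the marker on the scale until its index is level with the scale's pointer, and leave the pot hanging there upright and still. Do not tip the pot over, and leave everything else where it stands.

Things in the scene. Friction and masses are not known exactly. Their poses are not given: they have to be found in the camera images.
- pot: Open terracotta pot with a basket handle arching over its mouth, hidden mass about 0.3 to 0.57 kg. Cup 104 mm across the rim, 72 mm at the foot, 80 mm high; 158 mm high over the handle. Starts upright in either of two places (the plain pot in the other). Origin: centre of the underside, z up; the handle lies in its y-z plane; half a turn makes no difference
- loop (a point): On the pot: underside of the middle of the handle's crown, a round bar along y 10 mm thick, 148 mm above the pot's underside; rests on the hook. It joins two upright legs, outer faces at y = +-26 mm, 16 mm wide along x, from z = 103 to 155 mm: grasp across both from above, the hook then passes between. Window below the crown: 34 mm wide, at mid-width open down to the mouth
- scale: Pillar spring scale fixed to the table. Origin on the table below the column's front face; x points from hook to column, away from the robot; turned up to +-0.25 rad about z. Grey column 44 mm wide (y), 387 mm high; base plate 14 mm thick, x -150 to 70, y -180 to 70 mm. Hook at y = 0; rule at y = -107, marker's guide rod (12 mm) at y = -130, x = 18, joined to the column by a bar, top z = 344
- hook_seat (a point): Lowest point of the hook's top side, where the loop rests, 125 mm in front of the column. The hook is a round bar 10 mm thick along the scale's x: 20 mm further to -x its tip turns up, ending 22 mm above the seat, 150 mm before the column; behind the seat it runs level, its top 8 mm above the seat. Empty, the seat is 285 mm above the table; loaded it sinks straight down. Axes as the scale's
- carriage (a joint): How far the hook and pointer have sunk (m): 0 empty, grows downward, bottom stop at 0.100. Spring about 90 N/m, damped, so the pot sinks it by some 35 to 62 mm and it settles in one or two seconds
- pointer (a point): Tip of the pointer, a thin dark blade 3 mm thick that is fixed to the hook carriage and sinks with it, ending at the +y edge of the narrow white rule (10 mm wide), at scale x = -4, y = -103 mm; empty it is 285 mm above the table. Axes as the scale's
- marker_index (a point): Tip of the marker's index blade (3 mm thick) at the -y edge of the rule, 8 mm across from the pointer's tip, at scale x = -4, y = -111 mm; it slides up and down with the marker and faces the pointer's tip when both have the same height. Axes as the scale's
- marker_grip (a point): Middle of the top of the marker's black grip fin: 36 mm along the scale's x, 12 mm wide along y, reaching 42 mm below this point; 94 mm in front of the column, 135 mm to its -y side, 37 mm above the index. A bar 10 mm wide joins it to the guide rod. It can be pinched, or pushed down, from above
- marker (a joint): How far the marker has been slid down (m): 0 is the top end, where its index is 300 mm above the table; grows downward to 0.110. Friction about 2 N holds it where it is left
- plain_pot: Terracotta pot with the same cup but no handle, 104 mm across, 80 mm high; not to be moved. Origin: centre of underside
- bowl: White bowl 110 mm across, 45 mm high; not to be moved. Origin: centre of underside
- rolling_pin: Wooden rolling pin 208 mm long, 44 mm thick, along its x; not to be moved. Origin: middle of the underside
- spatula: Wooden-handled spatula lying flat, 200 mm long along its x; not to be moved
- glaze_jar: White jar 68 mm across, 85 mm high; not to be moved. Origin: centre of underside
- vase: Terracotta vase 92 mm across, 125 mm high; not to be moved. Origin: centre of underside
- clay_block: Block of clay 130 x 100 x 75 mm; not to be moved. Origin: centre of underside
There are look-alikes about, which are no part of the job. What is shaped like the pot but red is not meant.

How it is judged (in metres and radians):
On the way, in this order (a step that is already met when the one before it is completed fails the run):
1. the pot hangs from the hook by its handle, let go and still, before the marker is set (distance between loop and hook_seat below 0.018 m and contact force between pot and scale above 1.5 N and linear speed of pot below 0.025 m/s and angular speed of pot below 0.5 rad/s and angle between pot's own z axis and vertical below 0.2 rad and contact force between each of pot, scale and the arm below 0.05 N and contact force between each of pot, scale and the fingers below 0.05 N), for 0.6 s.
2. the marker's index is level with the pointer (within 5 mm) with the pot hanging there (z of marker_index in the frame of pointer between -0.005 and 0.005 m and distance between loop and hook_seat below 0.018 m and contact force between pot and scale above 1.5 N), for 0.3 s.
At the end, for the whole second after the job is handed in: the pot hangs by its handle in the hook's seat (loop within 18 mm of it), upright within 0.2 rad, still (under 25 mm/s, 0.5 rad/s) and untouched; the marker's index is within 5 mm of the pointer's height; scale and pot are not touched by the robot (all of step 2 and linear speed of pot below 0.025 m/s and angular speed of pot below 0.5 rad/s and angle between pot's own z axis and vertical below 0.2 rad and contact force between each of pot, scale and the arm below 0.05 N and contact force between each of pot, scale and the fingers below 0.05 N).
It fails at once if the scale is driven onto its bottom stop (value of joint carriage above 0.096 m).
It fails at once if the pot is tipped over (angle between pot's own z axis and vertical above 0.8 rad).
It fails at once if something else on the table is knocked out of place (moved 30 mm) (distance of any of plain_pot, bowl, rolling_pin, spatula, glaze_jar, vase, clay_block from where it was at the start of the episode above 0.03 m).
It also fails if it takes over 58 s, if anything falls off the work surface, if the arm or the gripper's body presses on something with over 40 N, if the wrist force passes 120 N, or if a joint passes its speed limit or range.

## Working session

There is one attempt and no reset: what is moved stays moved. The work goes in short steps, Python scripts to look and compute and a tool call to move; the robot and the scene stay as the last step left them, time stands still between calls to the robot, and variables do not carry over. Pictures are saved under pics/ and viewed, at most 10 in all, crops included, and the job is handed in when it is done.

Besides the shell and the picture viewer there is one more tool, called after "Call:" as a command line: name --pt "numbers of a row" for each row, then --argument value for the rest. jog_arm: Moves the arm, as the interface text tells. Its arguments: {"type":"object","properties":{"plan":{"type":"array","items":{"type":"array","items":{"type":"number"}}},"gripper":{"type":"number"}},"required":["plan"]}

```bash
mkdir -p pics; ls
cat > h.py <<'E'
import numpy as np, cv2
from cell import env, viewer
def get(n):
    d=viewer.get_image(n); np.savez('pics/%s.npz'%n,**d); return d
def load(n): return dict(np.load('pics/%s.npz'%n))
def cloud(d):
    z=d['depth'].astype(float); h,w=z.shape; u,v=np.meshgrid(np.arange(w),np.arange(h))
    P=np.stack([(u-d['cx'])/d['fx']*z,-(v-d['cy'])/d['fy']*z,-z,np.ones_like(z)],-1)
    W=(P@np.array(d['world_from_camera']).T)[...,:3]; W[z==0]=np.nan; return W
def save(d,name): cv2.imwrite('pics/'+name,cv2.cvtColor(d['img'],cv2.COLOR_RGB2BGR))
E
python3 - <<'E'
from h import *
s=get('scene');t=get('top')
cv2.imwrite('pics/a.png',cv2.cvtColor(s['img'],cv2.COLOR_RGB2BGR))
cv2.imwrite('pics/b.png',cv2.cvtColor(t['img'],cv2.COLOR_RGB2BGR))
print(s['fx'],t['fx'],s.keys()); print(env.get_state())
E
```

```text
pics
447.0718324168456 401.40785083675433 dict_keys(['img', 'depth', 'fx', 'fy', 'cx', 'cy', 'world_from_camera'])
{'t': 0.1, 'joint_pos': array([ 1.21137646e+00,  3.00435961e-01,  1.52154080e+00,  2.39486725e-05,
        1.32071592e+00, -6.65747442e-02]), 'joint_vel': array([ 5.74712903e-05, -7.62822478e-04, -8.02931836e-04,  9.80916941e-04,
        2.32759111e-03, -2.54260418e-04]), 'tau': array([-8.25647967e-04, -5.32648015e+01, -3.53282154e+01,  7.08593731e-02,
        2.36415508e-02, -2.85292651e-05]), 'tcp_pos': array([158.66808134, 526.3554016 , 204.92265007]), 'tool_rot': array([-3.14049661e+00, -9.63253045e-05,  2.84874153e+00]), 'ft_force': array([0.06146022, 0.10138966, 0.12852828]), 'moment': array([-0.0358037 , -0.01460319,  0.01704558]), 'grip_force': 0.0, 'finger_gap': 94.30501047250364}
```

View pics/a.png

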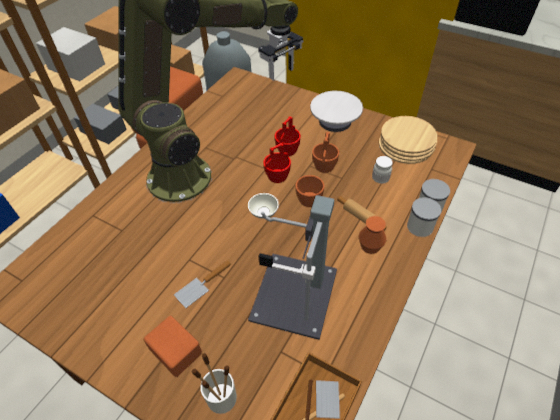

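View pics/b.png

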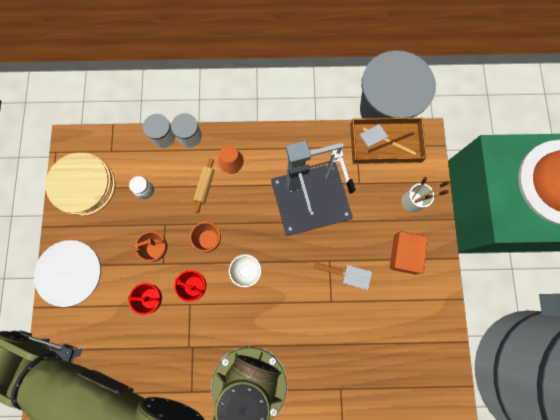

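Candidates: handled pots at scene (325,157)/top (150,246) in terracotta, and at scene (277,165), (288,138)/top (190,286), (145,298) in red, which are decoys. The plain pot without a handle is at scene (309,190)/top (205,237). I choose the terracotta one at top (150,246). The scale is at top (305,190), with its black grip fin at (350,185).

Run:
```python
from h import *
s=load('scene');t=load('top')
a=cv2.resize(s['img'][110:220,240:370],None,fx=4,fy=4,interpolation=cv2.INTER_CUBIC)[:440,:400]
a=cv2.resize(s['img'][115:205,280:355],(400,480),interpolation=cv2.INTER_CUBIC)
b=cv2.resize(s['img'][190:310,250:340],(360,480),interpolation=cv2.INTER_CUBIC)
cv2.imwrite('pics/c.png',cv2.cvtColor(np.hstack([a,b]),cv2.COLOR_RGB2BGR))
for n,d,(u0,u1,v0,v1) in(('top',t,(125,180,220,270)),('scene',s,(305,345,125,180))):
    W=cloud(d)[v0:v1,u0:u1].reshape(-1,3); C=d['img'][v0:v1,u0:u1].reshape(-1,3).astype(int)
    h=W[(W[:,2]>110)&(W[:,2]<175)]; print(n,'handle',len(h),h.mean(0),h.min(0),h.max(0))
    if len(h)>3:
        q=h[h[:,2]>145]; q=h if len(q)<4 else q
        print(len(q),q.mean(0)); c=np.cov(h[:,:2].T); w,v=np.linalg.eigh(c); print(w,v[:,1],np.arctan2(v[1,1],v[0,1]))
    r=W[(W[:,2]>72)&(W[:,2]<86)]; print('rim',len(r),r.min(0),r.max(0)); print(cv2.minEnclosingCircle(r[:,:2].astype(np.float32)))
    f=W[(W[:,2]>-5)&(W[:,2]<5)]; print('table',np.median(f[:,2]))
# scale
for n,d,(u0,u1,v0,v1) in(('top',t,(265,365,130,240)),('scene',s,(240,345,190,335))):
    W=cloud(d)[v0:v1,u0:u1].reshape(-1,3); C=d['img'][v0:v1,u0:u1].reshape(-1,3).astype(int)
    p=W[(W[:,2]>8)&(W[:,2]<20)]; print(n,'plate',len(p),cv2.minAreaRect(p[:,:2].astype(np.float32)), np.median(p[:,2]))
    p=W[W[:,2]>380]; print('coltop',len(p),cv2.minAreaRect(p[:,:2].astype(np.float32)))
    m=(C.max(1)<45)&(W[:,2]>250); p=W[m]; print('black',len(p),np.median(p,0),p.min(0),p.max(0),cv2.minAreaRect(p[:,:2].astype(np.float32)))
```

```text
top handle 97 [463.83147396 323.84785135 145.81534059] [450.13582644 296.7842478  110.9498149 ] [478.27596173 351.08577409 160.58968339]
62 [464.33556509 325.60386931 155.76080702]
[ 17.00743804 355.36191265] [-0.32657044  0.94517287] 1.9034691153569678
rim 173 [413.94978949 275.61129185  72.06257398] [515.99135301 379.44093979  85.58923678]
((464.1427001953125, 327.7651062011719), 53.11444854736328)
table -0.03365828917117142
scene handle 87 [468.86664271 318.67966713 141.38794958] [451.56433396 287.54068754 112.56492301] [480.50473951 354.83902463 160.72237154]
43 [466.33348232 325.18497486 154.13611219]
[ 21.39867539 357.54023411] [-0.25205343  0.96771332] 1.8255979413524879
rim 178 [412.49454051 171.76848276  72.07736189] [518.80178258 379.88496072  84.87368116]
((466.58538818359375, 275.78924560546875), 104.10576629638672)
table 0.035494614941967484
top plate 3451 ((698.198974609375, -251.9212188720703), (363.2856750488281, 418.2584533691406), 87.70414733886719) 14.036316756682481
coltop 383 ((680.8231201171875, -162.9389190673828), (51.38544464111328, 60.097869873046875), 14.262540817260742)
black 109 [ 614.36440329 -313.51714713  297.18162909] [ 585.55889306 -324.73301918  269.36055306] [ 651.71592587 -143.30034044  312.21444525] ((626.59619140625, -237.5738525390625), (188.40768432617188, 29.73394203186035), 73.01661682128906)
scene plate 4353 ((552.1981201171875, -101.00762939453125), (343.0738525390625, 572.0828857421875), 22.802209854125977) 13.7138880416353
coltop 375 ((681.6949462890625, -163.87594604492188), (50.064945220947266, 60.971153259277344), 13.073832511901855)
black 167 [ 613.25646029 -323.45098983  292.19124958] [ 591.17814686 -330.98567078  267.25106673] [ 668.92503931 -184.791641    311.28989225] ((639.2408447265625, -262.399169921875), (162.49212646484375, 27.874834060668945), 62.93285369873047)
```

View pics/c.png

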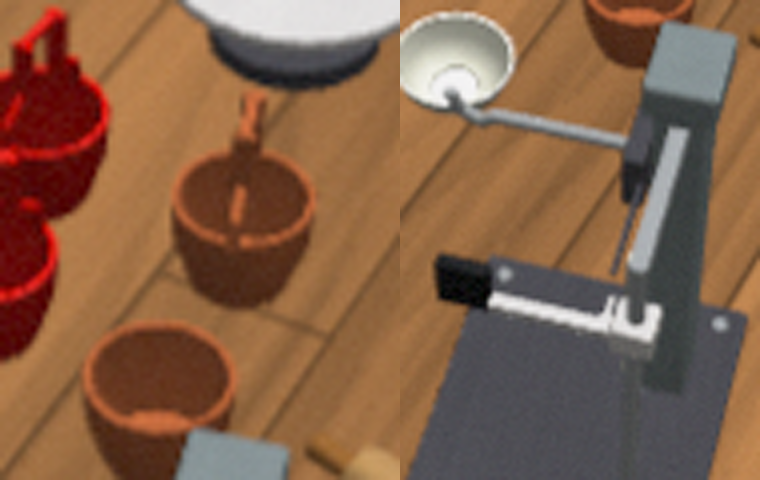

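The crop shows the terracotta basket pot (left, handle at scene ~(325,140)) clearly distinct from the red ones. On the right is the empty scale, with its hook at scene ~(264,215) and the black fin at (265,260). Next I'll get the scale pose from its hook, column and fin.

Run:
```python
from h import *
from scipy.optimize import least_squares
for n,(u0,u1,v0,v1) in(('top',(265,365,130,240)),('scene',(240,345,190,335))):
    d=load(n); W=cloud(d)[v0:v1,u0:u1].reshape(-1,3); C=d['img'][v0:v1,u0:u1].reshape(-1,3).astype(int)
    z=W[:,2]; x=W[:,0]; y=W[:,1]
    h=W[(z>278)&(z<312)&(y>-240)&(y<-100)&(x<640)&(x>480)]
    l=cv2.fitLine(h[:,:2].astype(np.float32),cv2.DIST_HUBER,0,.01,.01).ravel()
    f=W[(z>262)&(z<330)&(y<-290)&(x<640)&(C.max(1)<60)]; ft=f[f[:,2]>300]
    print(n,len(h),'hook line',l,np.arctan(l[1]/l[0]),'tip',h[h[:,0].argsort()[:6]].round(0).tolist())
    print('fin',len(f),f[:,2].max(),'top',len(ft),ft.mean(0),np.median(ft,0),cv2.minAreaRect(ft[:,:2].astype(np.float32)))
    p=W[(z>383)&(z<392)]; print('col',len(p),np.median(p[:,2]),p.mean(0),cv2.minAreaRect(p[:,:2].astype(np.float32)))
    b=W[(z>8)&(z<19)&(x>420)&(x<740)&(y<-90)&(y>-400)&(C.max(1)<110)]; r=cv2.minAreaRect(b[:,:2].astype(np.float32)); print('plate',len(b),r)
```

```text
top 146 hook line [ 9.6951598e-01  2.4502800e-01  5.7953943e+02 -1.8751657e+02] 0.2475486 tip [[519.0, -200.0, 304.0], [519.0, -206.0, 302.0], [520.0, -203.0, 302.0], [522.0, -206.0, 305.0], [522.0, -200.0, 304.0], [522.0, -197.0, 304.0]]
fin 68 312.21444525083484 top 42 [ 602.10326105 -319.71270557  307.08886274] [ 601.6689467  -319.46081341  306.42435244] ((602.9950561523438, -319.6247253417969), (32.16984176635742, 10.42367935180664), 13.923813819885254)
col 364 387.0854236503293 [ 679.40104871 -162.94621024  387.17345113] ((680.5079956054688, -163.2617645263672), (50.49506759643555, 59.52219009399414), 14.474100112915039)
plate 3041 ((636.327880859375, -231.20384216308594), (217.5644989013672, 249.30841064453125), 13.637991905212402)
scene 172 hook line [ 9.7118270e-01  2.3833618e-01  5.7742108e+02 -1.9066371e+02] 0.2406523 tip [[519.0, -195.0, 300.0], [521.0, -204.0, 297.0], [522.0, -204.0, 306.0], [522.0, -205.0, 304.0], [523.0, -201.0, 304.0], [524.0, -203.0, 294.0]]
fin 147 311.2898922503142 top 56 [ 607.63204198 -322.97037061  305.44009742] [ 608.28782779 -322.99654593  305.51123703] ((607.186279296875, -322.3685607910156), (31.799861907958984, 10.817527770996094), 16.295331954956055)
col 351 386.4102891503967 [ 682.34047549 -164.9397501   386.42486292] ((681.6610107421875, -163.3798828125), (49.96870422363281, 60.23258972167969), 13.472329139709473)
plate 3734 ((638.6387939453125, -231.83885192871094), (219.6218719482422, 249.57754516601562), 13.363672256469727)
```

Call:
jog_arm --pt "0 0 0 -0.147" --pt "0 0 0 -0.147" --pt "0 0 0 -0.147" --pt "0 0 0 -0.147" --pt "-7 -40 0 0" --pt "-7 -40 0 0" --pt "-7 -40 0 0" --pt "-7 -40 0 0" --gripper 1

```text
t: 0.9
tcp_pos: [232.4, 380.1, 205.1]
tool_rot: [-3.141, -0.0, -2.846]
ft_force: [0.2, -0.1, 0.3]
finger_gap: 93.9
grip_force: 0.0
```

Call:
jog_arm --pt "-30 -17 0 0" --pt "-30 -17 0 0" --pt "-30 -17 0 0" --pt "-30 -17 0 0" --pt "-30 -17 0 0" --pt "-30 -17 0 0" --pt "-26.5 -18 0 0" --pt "0 0 0 0"

```text
t: 1.7
tcp_pos: [467.0, 325.4, 204.5]
tool_rot: [-3.141, -0.001, -2.849]
ft_force: [-0.2, -0.1, -0.1]
finger_gap: 94.1
grip_force: 0.0
```

Run:
```python
from h import *
st=env.get_state(); print(st['tcp_pos'],st['tool_rot'],st['joint_pos'])
d=get('wrist'); save(d,'w1.png')
W=cloud(d).reshape(-1,3); c=np.hypot(W[:,0]-465,W[:,1]-326)<60
h=W[c&(W[:,2]>110)&(W[:,2]<165)]; q=h[h[:,2]>145]
print(len(h),len(q)); 
if len(q)>5:
    print(q.mean(0),cv2.minAreaRect(q[:,:2].astype(np.float32))); l=cv2.fitLine(q[:,:2].astype(np.float32),2,0,.01,.01).ravel(); print(l,np.arctan2(l[1],l[0]))
```

```text
[466.98210766 325.44736586 204.4959878 ] [-3.14096027e+00 -9.32149390e-04 -2.84908587e+00] [ 5.44489110e-01  3.44146536e-01  1.46499369e+00 -3.90964055e-04
  1.33351283e+00 -1.31872219e+00]
1186 964
[463.25668293 327.70682199 156.70281404] ((464.3075866699219, 328.1302185058594), (15.953232765197754, 51.25270080566406), 17.174724578857422)
[ 2.9827216e-01 -9.5448089e-01  4.6325668e+02  3.2770682e+02] -1.2679144
```

View pics/w1.png

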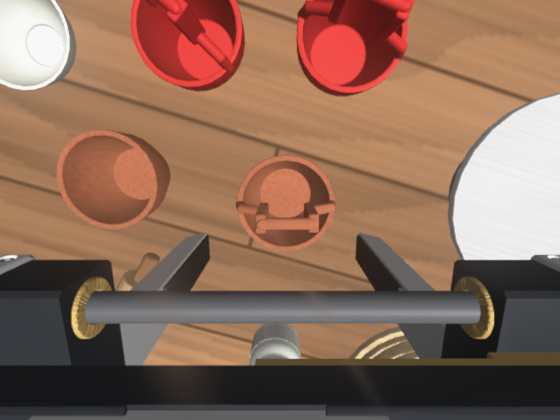

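The wrist view shows the terracotta handle at about (288,215), centred between the open fingers and aligned with the closing line. The red pots are behind it and the plain pot is at (110,180). Now I descend.

Call:
jog_arm --pt "1.8 3.4 0 0" --pt "0 0 20 0" --pt "0 0 20 0" --pt "0 0 20 0" --pt "0 0 20 0" --pt "0 0 12 0" --pt "0 0 0 0" --pt "0 0 0 0"

```text
t: 2.55
tcp_pos: [461.7, 330.1, 114.3]
tool_rot: [3.141, 0.001, -2.846]
ft_force: [0.2, 0.2, 0.6]
finger_gap: 93.9
grip_force: 0.0
```

Call:
jog_arm --pt "0 0 0 0" --pt "0 0 0 0" --pt "0 0 0 0" --pt "0 0 0 0" --pt "0 0 0 0" --pt "0 0 0 0" --pt "0 0 0 0" --pt "0 0 0 0" --gripper 0

```text
t: 3.35
tcp_pos: [461.9, 329.6, 113.4]
tool_rot: [-3.141, -0.0, -2.846]
ft_force: [0.0, -1.4, 0.5]
finger_gap: 52.0
grip_force: 29.9
```

Call:
jog_arm --pt "0 0 -10 0" --pt "0 0 -25 0" --pt "0 0 -25 0" --pt "0 0 -25 0" --pt "0 0 -25 0" --pt "0 0 -25 0" --pt "0 0 -25 0" --pt "0 0 -9 0"

```text
t: 4.15
tcp_pos: [462.1, 329.9, 285.2]
tool_rot: [3.141, 0.003, -2.846]
ft_force: [0.9, -0.7, -3.6]
finger_gap: 52.1
grip_force: 29.9
```

Call:
jog_arm --pt "4 -12 0 0" --pt "8 -24 0 0" --pt "12 -35 0 0" --pt "12 -35 0 0" --pt "12 -35 0 0" --pt "12 -35 0 0" --pt "12 -35 0 0" --pt "12 -35 0 0"

```text
t: 4.95
tcp_pos: [451.9, 67.8, 280.9]
tool_rot: [3.141, -0.002, -2.846]
ft_force: [1.9, -0.7, -3.9]
finger_gap: 52.0
grip_force: 30.0
```

Call:
jog_arm --pt "12 -35 0 0" --pt "12 -35 0 0" --pt "12 -35 0 0" --pt "12 -35 0 0" --pt "12 -35 0 0" --pt "8 -24 0 0" --pt "4 -12 0 0" --pt "0 0 0 0"

```text
t: 5.75
tcp_pos: [444.8, -153.9, 281.3]
tool_rot: [3.14, -0.002, -2.848]
ft_force: [0.6, 0.5, -3.6]
finger_gap: 51.8
grip_force: 30.0
```

Call:
jog_arm --pt "4 -13 0 0" --pt "6 -20 0 0" --pt "6 -20 0 0" --pt "4 -12 0 0" --pt "0 0 0 0.03" --pt "0 0 0 0.025" --pt "0 0 0 0" --pt "0 0 0 0"

```text
t: 6.55
tcp_pos: [445.4, -220.6, 282.5]
tool_rot: [3.142, 0.0, -2.9]
ft_force: [-0.3, 0.7, -3.1]
finger_gap: 51.7
grip_force: 30.0
```

Run:
```python
from h import *
st=env.get_state(); print(st['tcp_pos'],st['tool_rot'],st['joint_pos'])
d=get('wrist'); save(d,'w2.png'); W=cloud(d); 
s=get('scene'); save(s,'s2.png'); t=get('top')
import math
R=lambda p:np.stack([(p[...,0]-663.3)*math.cos(.24)+(p[...,1]+168.6)*math.sin(.24),-(p[...,0]-663.3)*math.sin(.24)+(p[...,1]+168.6)*math.cos(.24),p[...,2]],-1)
for n,D in(('w',d),('s',s),('t',t)):
    w=R(cloud(D).reshape(-1,3))
    h=w[(w[:,0]>-157)&(w[:,0]<-40)&(abs(w[:,1])<20)&(w[:,2]>280)&(w[:,2]<312)]
    if len(h)>5: print(n,'hook',len(h),h.min(0),h.max(0),np.polyfit(h[:,0],h[:,1],1),h[:,1].mean())
    C=D['img'].reshape(-1,3).astype(int); cup=(C[:,0]>C[:,2]*1.5)&(C[:,0]>60)
    p=w[cup&(abs(w[:,0]+225)<60)&(abs(w[:,1])<60)&(w[:,2]>240)&(w[:,2]<262)]
    if len(p)>10: print('rim',cv2.minEnclosingCircle(p[:,:2].astype(np.float32)),p[:,2].max())
    p=w[cup&(abs(w[:,0]+225)<30)&(abs(w[:,1])<35)&(w[:,2]>280)]
    if len(p)>5: print('handle',len(p),p.min(0),p.max(0),p.mean(0))
```

```text
[ 445.39479696 -220.57597069  282.48274606] [ 3.14158616e+00  5.39232210e-05 -2.90015652e+00] [-5.33558460e-01  1.30342229e-01  1.54796866e+00  4.26157624e-05
  1.46324779e+00 -2.34579550e+00]
rim ((-223.4474334716797, 1.409045696258545), 53.3044319152832) 261.8106358658634
handle 7020 [-254.99948474  -26.83954905  280.04480623] [-214.87373718   34.98516526  410.20378086] [-235.8517413     3.58512844  362.4419568 ]
s hook 149 [-147.1037741    -5.83134775  280.27998758] [-40.28322405   6.877629   307.07969111] [ 0.00188935 -0.41532082] -0.5973117053431435
rim ((-221.47760009765625, 0.42107445001602173), 53.475074768066406) 261.57292005414956
handle 323 [-254.97182354  -34.97444705  281.34802806] [-195.02323458   34.70676682  593.68695858] [-217.42133311   -5.50341698  508.02855196]
t hook 97 [-127.21476649   -4.85564162  283.13937657] [-40.56282562   6.12179989 298.20628103] [-0.01031265  0.39943052] 1.2640884033217896
rim ((-255.43133544921875, -30.29242706298828), 19.638322830200195) 254.32611597734717
handle 865 [-254.88751298  -34.82812188  326.97987877] [-195.2311147    34.97146625  595.06705533] [-228.39497718    3.71620225  579.71374556]
```

View pics/w2.png

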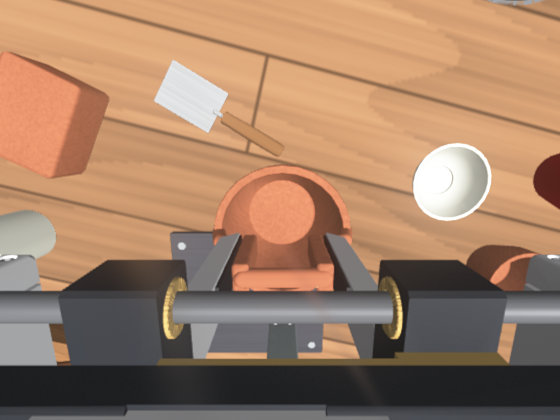

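The wrist view shows the pot held upright by both legs at (283,275), with the hook ahead hidden behind the gripper. The pot is 97 mm short of the seat and within 1 mm sideways. I move it over the hook tip.

Call:
jog_arm --pt "-8 -1 0 0" --pt "-14 0 0 0" --pt "-14 0 0 0" --pt "-14 0 0 0" --pt "-14 0 0 0" --pt "-14 0 0 0" --pt "-12 0 0 0" --pt "-7 0 0 0"

```text
t: 7.5
tcp_pos: [541.1, -198.3, 282.0]
tool_rot: [3.141, -0.0, -2.901]
ft_force: [-0.0, 0.3, -3.5]
finger_gap: 51.8
grip_force: 30.0
```

Run:
```python
from h import *
st=env.get_state(); print(st['tcp_pos'],st['tool_rot'],st['ft_force'])
s=get('scene')
cv2.imwrite('pics/s3.png',cv2.cvtColor(cv2.resize(s['img'][160:310,210:360],(600,600),interpolation=cv2.INTER_CUBIC),cv2.COLOR_RGB2BGR))
```

```text
[ 541.05302212 -198.30423263  281.99562931] [ 3.14122658e+00 -3.11373780e-04 -2.90070025e+00] [-0.02262945  0.34587252 -3.45479616]
```

View pics/s3.png

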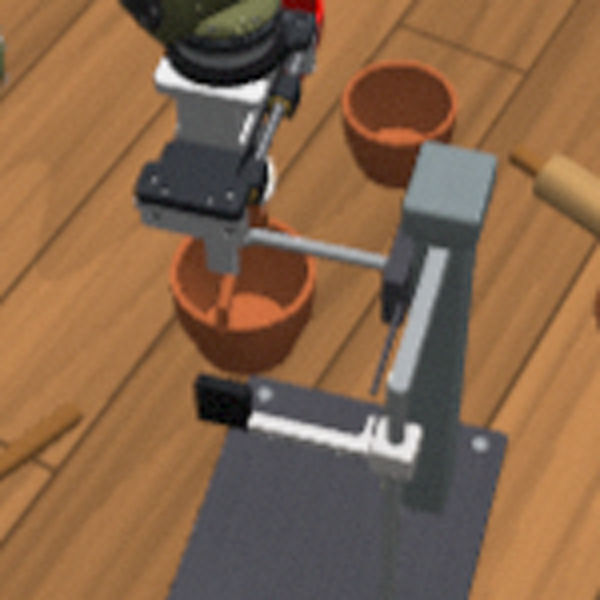

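The picture shows the hook bar running through the pot's handle at crop (250,238), with the gripper clear of the column. Now I lower it gently.

Call:
jog_arm --pt "0 0 3 0" --pt "0 0 6 0" --pt "0 0 6 0" --pt "0 0 6 0" --pt "0 0 6 0" --pt "0 0 5 0" --pt "0 0 4 0" --pt "0 0 4 0"

```text
t: 8.35
tcp_pos: [539.8, -198.9, 242.3]
tool_rot: [-3.141, 0.0, -2.901]
ft_force: [1.0, -0.6, -2.5]
finger_gap: 51.6
grip_force: 30.0
```

Call:
jog_arm --pt "0 0 3 0" --pt "0 0 3 0" --pt "0 0 3 0" --pt "0 0 3 0" --pt "0 0 3 0" --pt "0 0 2 0" --pt "0 0 2 0" --pt "0 0 1 0"

```text
t: 9.15
tcp_pos: [539.8, -198.9, 222.3]
tool_rot: [-3.142, 0.0, -2.901]
ft_force: [-0.3, 0.2, -0.6]
finger_gap: 52.1
grip_force: 30.0
```

Call:
jog_arm --pt "0 0 2 0" --pt "0 0 2 0" --pt "0 0 2 0" --pt "0 0 1 0" --pt "0 0 0 0" --pt "0 0 0 0" --pt "0 0 0 0" --pt "0 0 0 0"

```text
t: 9.95
tcp_pos: [539.8, -198.9, 215.5]
tool_rot: [-3.141, 0.0, -2.901]
ft_force: [-0.0, -1.1, -1.4]
finger_gap: 51.8
grip_force: 30.0
```

Call:
jog_arm --pt "0 0 1 0" --pt "0 0 1 0" --pt "0 0 1 0" --pt "0 0 1 0" --pt "0 0 0 0" --pt "0 0 0 0" --pt "0 0 0 0" --pt "0 0 0 0"

```text
t: 10.75
tcp_pos: [539.8, -198.9, 211.5]
tool_rot: [-3.142, 0.0, -2.901]
ft_force: [0.8, 0.9, -0.6]
finger_gap: 51.8
grip_force: 30.0
```

Call:
jog_arm --pt "0 0 0 0" --pt "0 0 0 0" --pt "0 0 0 0" --pt "0 0 0 0" --pt "0 0 0 0" --pt "0 0 0 0" --pt "0 0 0 0" --pt "0 0 0 0" --gripper 0.75

```text
t: 11.55
tcp_pos: [539.8, -198.9, 211.5]
tool_rot: [-3.142, 0.0, -2.901]
ft_force: [-0.1, 0.1, -0.7]
finger_gap: 70.5
grip_force: 0.0
```

```bash
cat >> h.py <<'E'
import math
def S(p): return np.stack([(p[...,0]-663.3)*math.cos(.24)+(p[...,1]+168.6)*math.sin(.24),-(p[...,0]-663.3)*math.sin(.24)+(p[...,1]+168.6)*math.cos(.24),p[...,2]],-1)
E
python3 - <<'E'
from h import *
st=env.get_state(); print(st['t'],st['tcp_pos'],st['ft_force'],st['finger_gap'])
for i in range(2):
    s=get('scene'); w=S(cloud(s).reshape(-1,3)); C=s['img'].reshape(-1,3).astype(int)
    h=w[(w[:,0]>-105)&(w[:,0]<-70)&(abs(w[:,1])<12)&(w[:,2]>200)&(w[:,2]<300)&(C.max(1)-C.min(1)<40)]
    print('hook top',len(h),np.percentile(h[:,2],[50,90,97]))
    p=w[(C[:,0]>C[:,2]*1.5)&(abs(w[:,0]+125)<60)&(abs(w[:,1])<60)&(w[:,2]>90)&(w[:,2]<240)]
    print('pot',len(p),p.max(0),p.min(0))
cv2.imwrite('pics/s4.png',cv2.cvtColor(cv2.resize(s['img'][160:310,210:360],(600,600),interpolation=cv2.INTER_CUBIC),cv2.COLOR_RGB2BGR))
E
```

```text
11.55 [ 539.81001443 -198.86031642  211.47934491] [-0.12637381  0.14667439 -0.74442098] 70.49702012009335
hook top 42 [248.21641672 251.86241064 253.13216965]
pot 682 [-74.45333185  48.89728117 226.75343609] [-177.58272985  -50.60155206   98.90424859]
hook top 40 [248.7119146  251.18916033 251.78955651]
pot 682 [-74.39780209  49.34679536 229.35293081] [-176.66919788  -49.42420523   94.74771981]
```

View pics/s4.png

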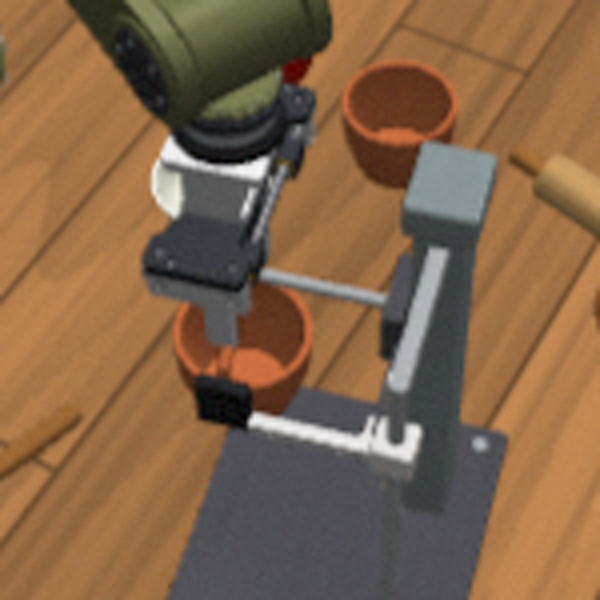

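The pot hangs freely on the hook, with cup rim at crop (245,325) and the gripper open around the handle. I raise the arm straight up.

Call:
jog_arm --pt "0 0 -5 0" --pt "0 0 -10 0" --pt "0 0 -20 0" --pt "0 0 -20 0" --pt "0 0 -20 0" --pt "0 0 -20 0" --pt "0 0 -20 0" --pt "0 0 -15 0"

```text
t: 12.45
tcp_pos: [539.8, -198.8, 343.8]
tool_rot: [-3.14, 0.002, -2.901]
ft_force: [-0.3, -0.2, -1.2]
finger_gap: 70.6
grip_force: 0.0
```

Call:
jog_arm --pt "0 -10 0 0" --pt "0 -20 0 0" --pt "-5 -20 0 0" --pt "-5 -20 0 0" --pt "-6 -20 0 0" --pt "-6 -20 0 0" --pt "-6 -15 0 0" --pt "-4 -10 0 0" --gripper 0.45

```text
t: 13.25
tcp_pos: [603.2, -324.0, 340.1]
tool_rot: [3.141, -0.001, -2.902]
ft_force: [-0.9, -0.7, -0.1]
finger_gap: 42.3
grip_force: 0.0
```

Run:
```python
from h import *
st=env.get_state(); print(st['t'],st['tcp_pos'],S(st['tcp_pos']),st['finger_gap'],st['tool_rot'])
for i in range(2):
  for n in('scene','top','wrist'):
    s=get(n); w=S(cloud(s).reshape(-1,3)); C=s['img'].reshape(-1,3).astype(int); g=C.max(1)-C.min(1)
    h=w[(w[:,0]>-105)&(w[:,0]<-40)&(abs(w[:,1])<12)&(w[:,2]>200)&(w[:,2]<300)&(g<40)]
    if len(h): print(n,'hook top',len(h),np.percentile(h[:,2],[50,90,97]))
    f=w[(abs(w[:,0]+94)<24)&(abs(w[:,1]+135)<14)&(w[:,2]>240)&(w[:,2]<325)&(C.max(1)<70)]
    if len(f): q=f[f[:,2]>np.percentile(f[:,2],95)-8]; print('fin',len(f),f.mean(0),np.percentile(f[:,2],[50,95,100]),q.mean(0))
    b=w[(abs(w[:,0]+40)<25)&(abs(w[:,1]+135)<10)&(w[:,2]>225)&(w[:,2]<325)&(C.min(1)>120)]
    if len(b): print('white bar',len(b),b.mean(0),np.percentile(b[:,2],[5,50,95]))
    p=w[(abs(w[:,0]+4)<8)&(w[:,1]>-100)&(w[:,1]<-30)&(w[:,2]>200)&(w[:,2]<300)]
    if len(p): print('pointer',len(p),p.mean(0),np.percentile(p[:,2],[5,50,95]))
    if n=='scene' and i: cv2.imwrite('pics/s5.png',cv2.cvtColor(cv2.resize(s['img'][200:290,240:360],(800,600),interpolation=cv2.INTER_CUBIC),cv2.COLOR_RGB2BGR))
```

```text
13.25 [ 603.1695567  -324.00606108  340.05852504] [ -95.3474119  -136.65864434  340.05852504] 42.30136473410674 [ 3.14058131e+00 -1.16147551e-03 -2.90219140e+00]
scene hook top 78 [248.41515586 251.57003023 252.75508844]
fin 127 [ -88.65488321 -138.03586683  289.84361683] [290.63936826 308.71975507 309.665395  ] [ -84.61974875 -136.51356018  305.54929583]
white bar 83 [ -39.83118734 -134.55466512  274.77040903] [270.81895963 274.76803673 278.01764461]
pointer 30 [ -3.14342647 -65.97169161 245.8711765 ] [241.39754246 244.50384108 252.30029937]
top hook top 66 [249.55943288 252.68593323 253.9304413 ]
pointer 35 [ -4.29238994 -64.19661167 244.46730182] [239.87335196 244.96363992 248.18614601]
wrist hook top 629 [250.40745924 251.80622225 252.33062623]
fin 195 [-110.4876551  -134.3487715   296.19356373] [299.87452414 308.37129107 309.15899347] [-109.62886734 -134.79479723  306.34410797]
white bar 415 [ -47.99013749 -133.5177205   276.48413293] [275.26214721 276.52282258 277.73011306]
scene hook top 80 [248.42533796 251.18119287 252.62956068]
fin 130 [ -88.97973315 -137.99656467  290.05120105] [290.8884665  307.95402343 310.31381789] [ -85.01691839 -136.75295596  305.12347511]
white bar 82 [ -39.5500486  -134.51498275  274.64380853] [270.87032655 274.58152789 278.35300971]
pointer 28 [ -3.39721586 -65.55262857 243.8040846 ] [238.64450876 244.14079432 246.65038393]
top hook top 66 [249.19918843 252.45018309 253.1162593 ]
pointer 33 [ -4.14431246 -64.31281984 244.21061504] [238.14920058 244.84890365 247.5788407 ]
wrist hook top 635 [250.4926086  251.71835927 252.13365141]
fin 172 [-110.93911526 -134.12516692  294.39987744] [296.40501091 308.16074778 308.8008513 ] [-110.46186647 -134.39726625  306.04985996]
white bar 387 [ -47.20004286 -133.31550397  276.63006591] [275.54849899 276.58226446 277.70969528]
```

View pics/s5.png

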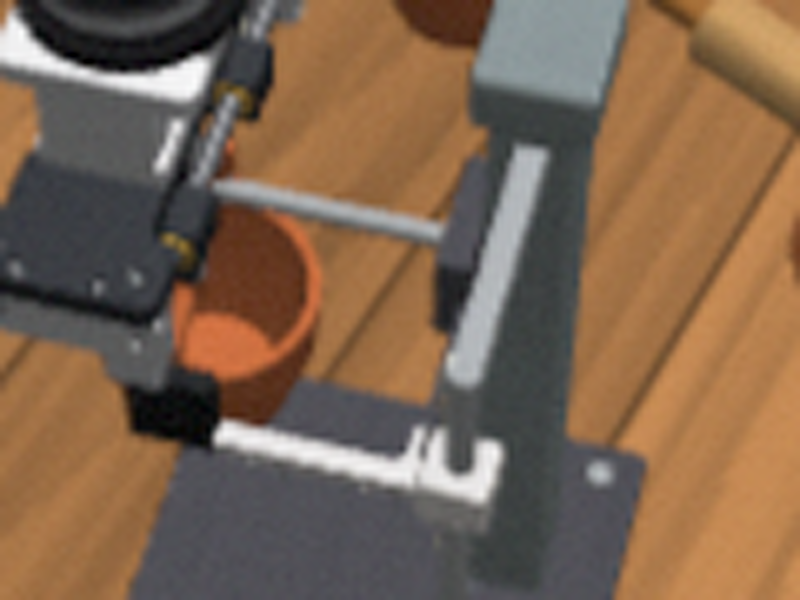

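The pot hangs still and the arm is clear. The hook and pointer have sunk about 41 mm, which puts the pointer at z≈244. The black fin is at crop (170,405), top z≈309. I push it down with the fingers closed until the fin top is at 244+37=281.

Call:
jog_arm --pt "0 1 0 0" --pt "0 0 0 0" --pt "0 0 0 0" --pt "0 0 3 0" --pt "0 0 5 0" --pt "0 0 5 0" --pt "0 0 5 0" --pt "0 0 5 0" --gripper 0

```text
t: 14.35
tcp_pos: [602.7, -321.4, 317.8]
tool_rot: [3.141, -0.0, -2.901]
ft_force: [0.4, -0.4, 0.1]
finger_gap: 0.5
grip_force: 0.0
```

Call:
jog_arm --pt "0 0 4 0" --pt "0 0 4 0" --pt "0 0 4 0" --pt "0 0 4 0" --pt "0 0 3 0" --pt "0 0 2 0" --pt "0 0 1 0" --pt "0 0 0 0"

```text
t: 15.15
tcp_pos: [602.7, -321.4, 296.3]
tool_rot: [3.141, -0.0, -2.901]
ft_force: [-0.3, 0.2, -0.5]
finger_gap: 0.0
grip_force: 0.0
```

Call:
jog_arm --pt "0 0 3 0" --pt "0 0 3 0" --pt "0 0 3 0" --pt "0 0 2 0" --pt "0 0 1 0" --pt "0 0 1 0" --pt "0 0 0 0" --pt "0 0 0 0"

```text
t: 15.95
tcp_pos: [602.7, -321.4, 283.3]
tool_rot: [3.141, -0.0, -2.901]
ft_force: [0.4, -1.0, -0.4]
finger_gap: 0.5
grip_force: 0.0
```

```bash
cat > m.py <<'E'
from h import *
st=env.get_state(); print(st['t'],st['tcp_pos'],S(st['tcp_pos']),st['ft_force'])
for n in('scene','top','wrist'):
    s=get(n); w=S(cloud(s).reshape(-1,3)); C=s['img'].reshape(-1,3).astype(int); g=C.max(1)-C.min(1)
    h=w[(w[:,0]>-105)&(w[:,0]<-40)&(abs(w[:,1])<12)&(w[:,2]>200)&(w[:,2]<300)&(g<40)]
    if len(h): print(n,'hook top',len(h),np.percentile(h[:,2],[50,90,97]))
    f=w[(abs(w[:,0]+94)<24)&(abs(w[:,1]+135)<14)&(w[:,2]>220)&(w[:,2]<325)&(C.max(1)<70)]
    if len(f): print('fin',len(f),f.mean(0),np.percentile(f[:,2],[5,50,95]))
    b=w[(abs(w[:,0]+40)<25)&(abs(w[:,1]+135)<10)&(w[:,2]>205)&(w[:,2]<325)&(C.min(1)>120)]
    if len(b): print('white bar',len(b),b.mean(0),np.percentile(b[:,2],[5,50,95]))
    p=w[(abs(w[:,0]+4)<8)&(w[:,1]>-100)&(w[:,1]<-30)&(w[:,2]>200)&(w[:,2]<300)]
    if len(p): print('pointer',len(p),np.percentile(p[:,2],[5,50,95]))
    if n=='scene': cv2.imwrite('pics/s%.0f.png'%(st['t']*100),cv2.cvtColor(cv2.resize(s['img'][200:290,240:360],(800,600),interpolation=cv2.INTER_CUBIC),cv2.COLOR_RGB2BGR))
E
python3 m.py
```

```text
15.95 [ 602.72887277 -321.35498504  283.29573006] [ -95.1452972  -133.97880178  283.29573006] [ 0.35725568 -0.96040306 -0.40276165]
scene hook top 69 [247.9099696  251.42850419 252.38439015]
fin 77 [ -84.52535139 -137.8594059   262.96718093] [243.21117949 261.97862846 282.66068459]
white bar 80 [ -39.46445436 -134.59961171  250.09280455] [245.57859827 250.24214302 253.18396226]
pointer 33 [241.475385   244.65705594 248.37448736]
top hook top 64 [250.258481   253.62003871 255.05075648]
pointer 34 [240.91394062 244.69368149 247.86298487]
wrist hook top 1066 [250.302355   251.61830717 252.25748624]
fin 281 [-110.29346136 -133.24037351  273.88530148] [248.25493251 273.54606026 320.6986261 ]
white bar 22 [ -16.54369169 -133.80979198  251.69624445] [250.70982639 251.48490836 252.80483242]
pointer 140 [242.04612204 245.36830842 246.51928613]
```

Call:
jog_arm --pt "0 0 1 0" --pt "0 0 1 0" --pt "0 0 0.5 0" --pt "0 0 0 0" --pt "0 0 0 0" --pt "0 0 0 0" --pt "0 0 0 0" --pt "0 0 0 0"

```text
t: 16.9
tcp_pos: [602.8, -321.4, 280.9]
tool_rot: [3.141, -0.0, -2.901]
ft_force: [0.2, 0.1, 0.2]
finger_gap: 0.7
grip_force: 0.1
```

Call:
jog_arm --pt "0 0 -3 0" --pt "0 0 -5 0" --pt "0 0 -10 0" --pt "0 0 -20 0" --pt "0 0 -20 0" --pt "0 0 -20 0" --pt "0 0 -20 0" --pt "0 0 -10 0"

```text
t: 17.7
tcp_pos: [602.7, -321.4, 392.0]
tool_rot: [-3.139, 0.002, -2.901]
ft_force: [0.2, -0.3, 0.4]
finger_gap: 1.0
grip_force: 0.0
```

Call:
jog_arm --pt "15 0 0 0" --pt "30 0 0 0" --pt "30 0 0 0" --pt "30 0 0 0" --pt "30 0 0 0" --pt "20 0 0 0" --pt "10 0 0 0" --pt "0 0 0 0"

```text
t: 18.5
tcp_pos: [443.0, -359.7, 390.0]
tool_rot: [-3.14, 0.0, -2.905]
ft_force: [0.5, 0.7, -0.7]
finger_gap: 0.7
grip_force: 0.0
```

```bash
python3 m.py; ls pics
python3 - <<'E'
from h import *
s=load('scene'); cv2.imwrite('pics/z.png',cv2.cvtColor(cv2.resize(s['img'][190:290,240:350],(660,600),interpolation=cv2.INTER_CUBIC),cv2.COLOR_RGB2BGR))
for n in('scene','top','wrist'):
    s=load(n); w=S(cloud(s).reshape(-1,3))
    for nm,a,b in(('ptr tip',-102,-85),('idx',-120,-112)):
        q=w[(abs(w[:,0]+4)<5)&(w[:,1]>a)&(w[:,1]<b)&(w[:,2]>215)&(w[:,2]<290)]
        if len(q): print(n,nm,len(q),np.percentile(q[:,2],[10,50,90]))
E
```

```text
18.5 [ 443.04971842 -359.73517143  389.98777656] [-259.37079472 -133.30277993  389.98777656] [ 0.49300407  0.66768864 -0.7052491 ]
scene hook top 80 [248.59092252 251.50074057 253.39732902]
fin 148 [ -90.84332801 -137.19008431  266.46582051] [244.41197461 268.82594576 281.1910747 ]
white bar 80 [ -39.73339744 -134.72387632  247.70176064] [243.57861696 247.8476259  251.85808376]
pointer 29 [240.10991705 244.83375018 248.61190547]
top hook top 66 [249.26131746 253.45108183 254.52636605]
fin 68 [ -95.69712494 -131.04806124  272.82265744] [249.65159923 278.20787292 284.12833897]
white bar 59 [ -39.7689739  -133.19906649  248.04697209] [240.60816992 248.68777225 252.51701884]
pointer 35 [240.86667294 244.64622009 248.59485385]
wrist hook top 295 [250.6128152  251.86276473 252.1899664 ]
fin 217 [-105.0685919  -133.66548932  276.09912782] [258.45341235 280.46838638 282.08474381]
a.png
b.png
c.png
s1595.png
s1850.png
s2.png
s3.png
s4.png
s5.png
scene.npz
top.npz
w1.png
w2.png
wrist.npz
scene ptr tip 12 [240.32868012 244.51015605 246.04134407]
scene idx 4 [243.59503164 244.82366546 246.42294452]
top ptr tip 7 [241.02615537 242.3768405  245.32642866]
top idx 3 [244.45427303 247.4498365  249.25121157]
```

View pics/z.png

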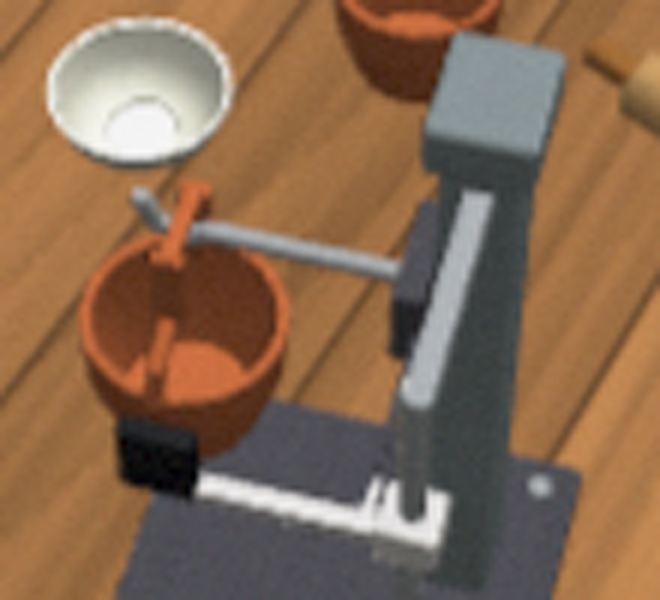

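The pot hangs upright and still in the hook's seat (handle at (180,220)), the arm is clear, and the index and pointer are both at z≈244. I'm handing the job in.

```bash
python3 -c "
from cell import env
print(env.sign_off())"
```

```text
the job is handed in; nothing more can be done
None
```

I handed the job in at about 18.5 s: the terracotta pot hangs upright and still on the scale's hook, and the marker's index is level with the pointer at about 244 mm to within the 1–2 mm camera error; the arm is clear, and no verdict was shown.

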